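# Set the square on the plaster slab for a cut

## Task

A plaster slab has been pencilled for a cut. Set the metal square on it ready for scribing: the whole inner face of its thick stock flush against the slab's long edge nearest the robot, the stock standing on the bench, and the blade lying across the slab with its outer edge (the one level with the end of the stock) along the pencil line. Let go of it, do not knock it hard against the brittle plaster, and leave the round mould, the jar and the brush where they are.

Things in the scene. Friction and masses are not known exactly. Their poses are not given: they have to be found in the camera images.
- slab: Off-white plaster slab lying flat, fixed to the bench: 130 mm deep (x), 220 long (y), 18 thick. Origin: middle of the lower edge of its long front side, at bench height. x points into the slab, away from the robot (yaw within 0.2 rad), y left along the front side, z up. The front face for the stock is the plane x = 0. It lies left or right of the middle, the square on the other side.
- line: Dark pencil line 4 mm wide across the slab's top from front edge to back edge, square to the front edge (nothing to feel). Origin: its front end, at the slab's front edge, on the top face. x runs along the line away from the robot (as the slab's x). It lies 20 to 80 mm left (+y) of the slab's middle.
- square: Loose L-shaped metal square, 0.35-0.65 kg. Stock 30 (x) by 120 (y) by 50 mm high, standing on the bench; origin: centre of its underside, z up, x within 0.5 rad of straight ahead. Blade 4 mm thick at x 15 to 165, y 34 to 60, z 21 to 25 mm: it clears the slab's top by 3 mm. Grip the stock's 30 mm from above at y -50 to 15 mm; fingertips kept above 20 mm clear the slab.
- fence_a (a point): Point on the stock's inner face 5 mm from its blade end, 9 mm above its underside: (15, 55, 9) mm in the square's frame. Axes as the square's.
- fence_b (a point): Point on the stock's inner face 5 mm from its other end, 9 mm above its underside: (15, -55, 9) mm in the square's frame. Axes as the square's.
- blade_edge (a point): Point on the blade's outer edge, 65 mm out from the stock's inner face: (80, 60, 23) mm in the square's frame. Axes as the square's.
- mould: Bystander: round plaster mould with a dark pour hole in its top, 110 mm across, 60 mm high. Origin: centre of its underside. Leave alone.
- jar: Bystander: white lidded jar, 60 mm across, 75 mm high. Origin: centre of its underside. Leave alone.
- brush: Bystander: brush lying flat on the bench at the side, about 200 mm long. Origin near its middle. Leave alone.
Things that resemble listed ones, but are neither listed nor needed, are in the scene too. Of the things shaped like the square, the metal one is meant.

How it is judged:
By the outcome, as a careful person would: the job done as asked, in the order asked, and still so for the second after the job is handed in, with the robot touching nothing.
It also fails if it takes over 35 s, if anything falls off the work surface, if the arm or the gripper's body presses on something with over 40 N, if the wrist force passes 120 N, or if a joint passes its speed limit or range.

## Robot

A 7-joint arm with a two-finger parallel gripper is mounted at the origin on the work surface. World frame = base frame: x ahead of the robot, y to its left, z up, the work surface at z = 0. Lengths are in m, angles in rad, forces in N, time in s.
With the tool pointing down it reaches from about 0.425 to 0.975 m from the base axis. Payload 16.7 kg.
Tool frame: the origin (TCP) lies at the very end of the fingers, on their centre line; the grasp point (between the pads) lies 19 mm behind it; z points along the fingers, y is the line along which they close (so a half turn about z gives the same grasp; the last joint's range is limited). The gripper opens to 85 mm and grips with 20 to 120 N. Pads are 22 mm wide; open, the fingers measure 114 mm over their backs; the gripper's body (76 mm by 85 mm) begins 54 mm behind the grasp point. The pads swing forward as they close: fully open they stand 13 mm farther back than shut.
Start: joints at [1.022, 0.426, 0.074, 1.606, -0.034, 1.111, -0.067], TCP at [0.262, -0.622, 0.231] pointing down, gripper open.
Joint ranges: [-2.85, 2.85], [-0.5, 2.14], [-1.23, 1.37], [0.21, 2.46], [-1.02, 4.16], [0.16, 2.05], [-2.73, 2.73]. Speed limits (rad/s): [1.89, 1.89, 2.39, 2.39, 3.01, 3.01, 3.01].

## Interface

Orientations are given as a unit quaternion [x, y, z, w].
In Python, from bench import robot, cams, order gives the robot as it stands.
- The arm moves only by the tool move_arm, never from a script. Its argument "increments" is a list of rows, each an object of numbers: "grip": the opening, from 0 (shut) to 1 (fully open); "tx", "ty", "tz": the shift along the world's x, y, z each as a share of 120 mm, from -1 to 1; "wx", "wy", "wz": the turn, a rotation vector about the world's x, y, z each as a share of 360 degrees, from -1 to 1. A call has 1 to 5 rows; each row is the pose to reach, as a shift and turn from the pose commanded when the call began, turning the shorter way round; what a row does not reach only later rows make up. A row lasts 1/8 s, in which the tool goes at most 62.5 mm and 10.7 degrees, less where a joint would pass 70% of its speed; a pose out of reach is approached as far as the arm can. A call with a number of a shift or a turn outside -1 to 1 is refused whole. A call with a gripper value outside its range is refused whole. The fingers move at their own pace and stop on an object; "grip_force" is the grip in N (left out, the last holds). Time passes only in rows, so rows that repeat a pose let the fingers close. It gives the time, the measured TCP pose, the force, the opening and the grip force at its end, in the units of the state.
- robot.state(): the state, without advancing time (a new reading comes with each control period).
- cams.capture(name): name is "scene" or "top"; returns (picture, depth): 400x640x3 uint8, red, green, blue; 400x640 float32, m along the optical axis (not along the pixel's ray), 0 where there is no reading.
- cams.camera_info(name): a dict with "fovy" (degrees; the focal length in pixels is half the picture's height over the tangent of half this angle, whatever the lens; pixels are square), "cx", "cy" (the principal point, pixels), "cam_to_world" (4x4, takes a point from camera to world coordinates). Camera axes: x right, y up, looking along -z (the intrinsics and any distortion apply to the point x, -y, -z); pixel columns grow to the right and rows downward; lengths in m; the calibration is good to about 2 mm. A picture is of the moment at which its call begins. camera_info takes no time and is no camera call.
- order.sign_off(): hands the job in; it is judged then, once.
The state is a dict: "clock": time; "joint_positions": joint angles; "joint_vel": joint speeds; "joint_efforts": joint torques, N m; "eef_pos": TCP position; "ee_rot": TCP orientation; "contact_force": force on the tool from outside, world axes, zero at the start; "ft_torque": the same for the moment, N m; "grip_width": finger opening in m; "grip_force": force on a finger pad.
Only numpy, scipy, OpenCV 4.12 (cv2) and the standard library are available. Lean on these libraries where they do the work, as an engineer would, in place of code of your own. Each camera call takes 0.05 s, during which the arm holds its last target. There are 200 camera calls.

## Working session

There is one attempt and no reset: what is moved stays moved. The work goes in short steps, Python scripts to look and compute and a tool call to move; the robot and the scene stay as the last step left them, time stands still between calls to the robot, and variables do not carry over. Pictures are saved under pics/ and viewed, at most 10 in all, crops included, and the job is handed in when it is done.

Besides the shell and the picture viewer there is one more tool, called by a JSON object that holds its "name" and its "arguments", one argument or row to a line. move_arm: Moves the arm, as the interface text tells. Shift numbers are shares of 120 mm and turn numbers shares of 360 degrees, none past 1 either way. Its arguments: {"type":"object","properties":{"increments":{"type":"array"},"grip_force":{"type":"number"}},"required":["increments"]}

```bash
ls; mkdir -p pics
python3 - <<'E'
from bench import robot,cams,order
import cv2,numpy as np
for n in("scene","top"):
    p,d=cams.capture(n); i=cams.camera_info(n); print(n,i)
    cv2.imwrite(f"pics/{n}0.png",p[:,:,::-1]); np.savez(f"{n}0.npz",p=p,d=d)
print(robot.state())
E
```

```text
pics
scene {'fovy': 47.034071035539306, 'cx': 310.09302201666014, 'cy': 206.15862406110355, 'cam_to_world': array([[ 0.90010751, -0.33244683,  0.28157694,  0.8587864 ],
       [ 0.43541524,  0.70845611, -0.55543092, -0.63202965],
       [-0.01483365,  0.62255043,  0.78243909,  0.9387755 ],
       [ 0.        ,  0.        ,  0.        ,  1.        ]])}
top {'fovy': 52.11471283912687, 'cx': 310.8696786750851, 'cy': 200.18796976225326, 'cam_to_world': array([[ 0.02133355,  0.98995051, -0.13979578,  0.3454686 ],
       [-0.99969392,  0.01937012, -0.0153907 , -0.0174228 ],
       [-0.01252817,  0.14008132,  0.99006074,  1.34919154],
       [ 0.        ,  0.        ,  0.        ,  1.        ]])}
{'clock': 0.1, 'joint_positions': array([ 1.02249104,  0.42663627,  0.07382044,  1.60650659, -0.03410277,
        1.11078057, -0.06707488]), 'joint_vel': array([ 3.37145519e-05, -2.70790295e-03, -7.65350750e-04, -8.78288935e-04,
        1.36530520e-03,  1.74988068e-03,  1.00665191e-03]), 'joint_efforts': array([ 6.04139423e-03, -9.51546693e+01,  3.77052069e+00, -4.64405036e+01,
        1.96565443e-02,  6.70343012e-03, -7.85541147e-05]), 'eef_pos': array([ 0.26198015, -0.62171588,  0.23071785]), 'ee_rot': array([ 9.80182658e-01,  1.98095099e-01, -1.33780510e-04, -5.19483835e-04]), 'contact_force': array([-0.08172337,  0.44295993, -0.04471023]), 'ft_torque': array([ 0.00977705, -0.01628296,  0.02709797]), 'grip_force': 0.0, 'grip_width': 0.085528178172744}
```

View pics/top0.png

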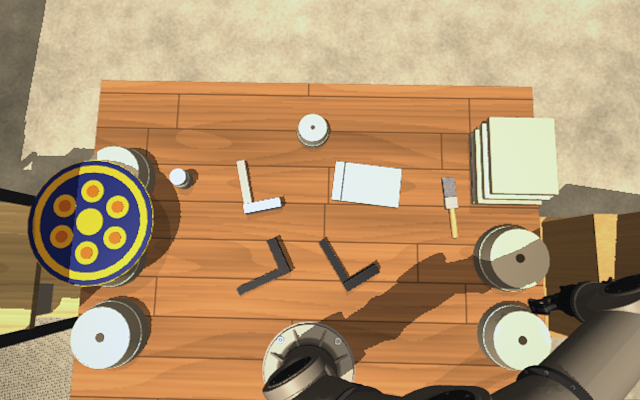

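View pics/scene0.png

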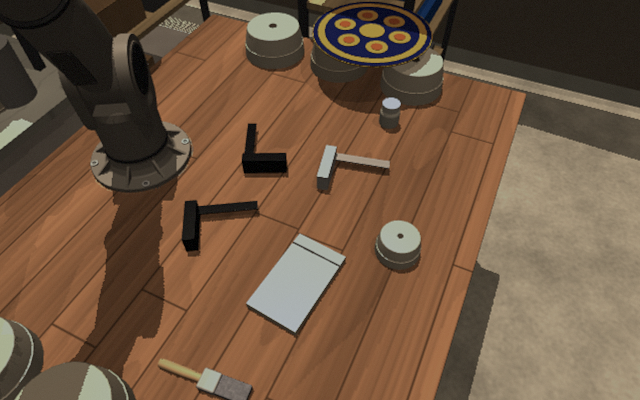

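The top view shows the slab at (333–400, 162–207) with the pencil line near column 342. The light square's stock is around (264,205) and its blade runs up to (242,162), and there are two dark lookalikes. In the scene view the slab is at (296,283) and the light square's stock at (327,168).

```bash
cat > h.py <<'E'
import numpy as np,cv2
from bench import cams
def cast(n,uv,z):
    i=cams.camera_info(n); f=200/np.tan(np.radians(i["fovy"])/2); T=i["cam_to_world"]
    uv=np.atleast_2d(uv).astype(float)
    r=np.c_[(uv[:,0]-i["cx"])/f,-(uv[:,1]-i["cy"])/f,-np.ones(len(uv))]@T[:3,:3].T
    o=T[:3,3]; return o+r*((z-o[2])/r[:,2])[:,None]
def cloud(n,d):
    i=cams.camera_info(n); f=200/np.tan(np.radians(i["fovy"])/2); T=i["cam_to_world"]
    v,u=np.mgrid[:400,:640]
    c=np.stack([(u-i["cx"])/f*d,-(v-i["cy"])/f*d,-d],-1)
    return c@T[:3,:3].T+T[:3,3]
E
python3 - <<'E'
from h import *
R={"top":[(225,150,65,70),(325,152,85,62)],"scene":[(305,135,95,65),(240,225,115,115)]}
rows=[]
for n in R:
    z=np.load(n+"0.npz"); p,d=z["p"],z["d"]; P=cloud(n,d)
    r=[]
    for k,(x,y,w,h) in enumerate(R[n]):
        r.append(cv2.resize(p[y:y+h,x:x+w],(390,290),interpolation=cv2.INTER_NEAREST))
        m=np.zeros(d.shape,bool); m[y:y+h,x:x+w]=1
        hsv=cv2.cvtColor(p,cv2.COLOR_RGB2HSV)
        zz=P[...,2]; mm=m&(d>0)
        print(n,k,"depth z pct",np.percentile(zz[mm],[2,20,50,80,98]).round(4))
        m2=mm&(hsv[...,1]<70)
        print("   pale",m2.sum(),np.percentile(zz[m2],[2,20,50,80,98]).round(4), P[m2].mean(0).round(3))
    rows.append(np.hstack(r))
cv2.imwrite("pics/crop0.png",np.vstack(rows)[:,:,::-1])
E
```

```text
top 0 depth z pct [-0.0064 -0.0027 -0.0001  0.0042  0.051 ]
   pale 772 [-0.0024  0.0228  0.0295  0.0495  0.0538] [0.548 0.191 0.034]
top 1 depth z pct [-0.0057 -0.0015  0.006   0.018   0.022 ]
   pale 2619 [0.002  0.0148 0.0173 0.0195 0.0228] [ 0.592 -0.179  0.017]
scene 0 depth z pct [-0.0043 -0.0018 -0.      0.0027  0.0501]
   pale 945 [-0.0002  0.0232  0.027   0.0494  0.052 ] [0.545 0.178 0.034]
scene 1 depth z pct [-0.0035 -0.0011  0.0013  0.0175  0.0204]
   pale 4926 [0.0124 0.0162 0.0177 0.0191 0.0212] [ 0.593 -0.187  0.017]
```

View pics/crop0.png

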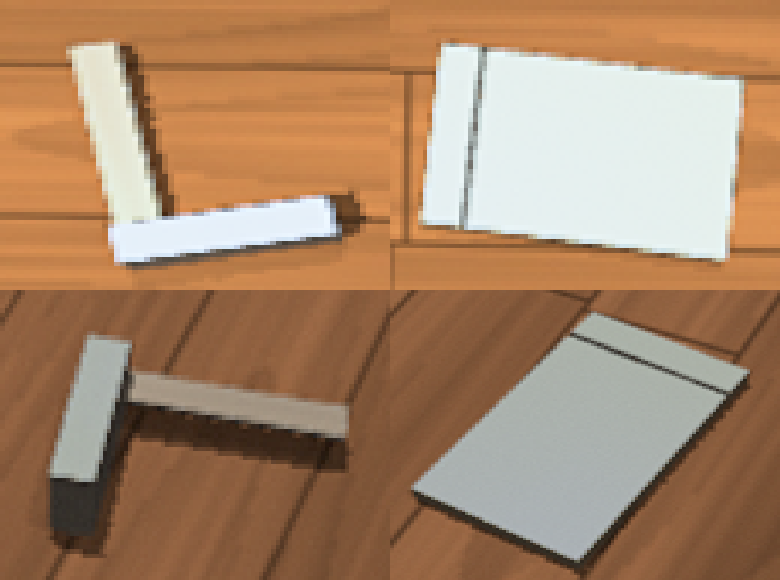

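```bash
cat >> h.py <<'E'
def rect(n,mask,z):
    c=max(cv2.findContours(mask.astype(np.uint8),cv2.RETR_EXTERNAL,cv2.CHAIN_APPROX_NONE)[0],key=cv2.contourArea)[:,0]
    W=cast(n,c,z)[:,:2]
    (cx,cy),(w,h),a=cv2.minAreaRect((W*1000).astype(np.float32))
    if w<h: w,h,a=h,w,a+90
    # long axis direction as angle relative to +y
    return np.array([cx,cy]),w,h,((a-90+90)%180)-90
def seg(n,p,d,box,zlo,zhi):
    P=cloud(n,cv2.medianBlur(d,5)); hsv=cv2.cvtColor(p,cv2.COLOR_RGB2HSV)
    m=np.zeros(d.shape,bool); x,y,w,h=box; m[y:y+h,x:x+w]=1
    return m&(hsv[...,1]<90)&(p.min(2)>75)&(P[...,2]>zlo)&(P[...,2]<zhi),P
E
python3 - <<'E'
from h import *
R={"top":[(225,150,65,70),(325,152,85,62)],"scene":[(305,135,95,65),(240,225,115,115)]}
for n in R:
    z=np.load(n+"0.npz"); p,d=z["p"],z["d"]
    for nm,k,lo,hi,zz in(("stock",0,.038,.07,.05),("blade",0,.01,.036,.025),("slab",1,.005,.03,.018)):
        m,P=seg(n,p,d,R[n][k],lo,hi)
        print(n,nm,m.sum(),"height",np.median(P[m][:,2]).round(4),rect(n,m,zz))
    x,y,w,h=R[n][1]
    m=np.zeros(d.shape,np.uint8);m[y:y+h,x:x+w]=1
    hsv=cv2.cvtColor(p,cv2.COLOR_RGB2HSV)
    s=(m&(hsv[...,1]<90)&(p.min(2)>75)).astype(np.uint8)
    hull=np.zeros_like(s); c=np.vstack(cv2.findContours(s,cv2.RETR_EXTERNAL,cv2.CHAIN_APPROX_NONE)[0]); 
    cv2.fillConvexPoly(hull,cv2.convexHull(c),1); hull=cv2.erode(hull,np.ones((7,7)))
    g=p.mean(2); ref=np.median(g[hull>0]); l=(hull>0)&(g<ref-25)
    v,u=np.nonzero(l); W=cast(n,np.c_[u,v],.018)[:,:2]*1000
    q=cv2.fitLine(W.astype(np.float32),cv2.DIST_HUBER,0,.01,.01).ravel()
    print(n,"line",len(W),q, "ang",np.degrees(np.arctan2(q[1],q[0])),W.min(0),W.max(0))
E
```

```text
top stock 346 height 0.0486 (array([510.1897583 , 161.06190491]), 119.41320037841797, 31.174869537353516, 12.543980598449707)
top blade 348 height 0.024 (array([587.87231445, 225.6496582 ]), 148.65774536132812, 28.39358901977539, -78.56336402893066)
top slab 2575 height 0.0173 (array([ 591.34667969, -178.06867981]), 219.99058532714844, 129.73101806640625, -5.9414215087890625)
top line 58 [ 9.9434614e-01 -1.0618750e-01  6.0005493e+02 -9.9749580e+01] ang -6.0955873 [ 545.88938796 -107.7178269 ] [653.76164466 -92.19501055]
scene stock 353 height 0.0489 (array([512.04241943, 157.93252563]), 118.86756896972656, 29.785388946533203, 12.895984649658203)
scene blade 365 height 0.0241 (array([589.93774414, 223.41946411]), 148.1643829345703, 26.08841323852539, -77.51379489898682)
scene slab 4814 height 0.0176 (array([ 593.2366333 , -181.74581909]), 219.87399291992188, 129.29742431640625, -6.105628967285156)
scene line 108 [ 9.9429405e-01 -1.0667387e-01  6.0123615e+02 -1.0196681e+02] ang -6.1236134 [ 545.20080516 -109.50748926] [656.81243772 -93.85966117]
```

{"name": "move_arm", "arguments": {
  "increments": [
    {"tx":0.4,"ty":0.5,"tz":0.3,"wz":0.02,"grip":1},
    {"tx":0.8,"ty":1,"tz":0.3,"wz":0.035,"grip":1},
    {"tx":0.8,"ty":1,"tz":0.3,"wz":0.035,"grip":1}
  ]
}}

```text
invalid input at $.increments[0]: expected keys grip, tx, ty, tz, wx, wy, wz
```

{"name": "move_arm", "arguments": {
  "increments": [
    {"tx":0.4,"ty":0.5,"tz":0.3,"wx":0,"wy":0,"wz":0.02,"grip":1},
    {"tx":0.8,"ty":1,"tz":0.3,"wx":0,"wy":0,"wz":0.035,"grip":1},
    {"tx":0.8,"ty":1,"tz":0.3,"wx":0,"wy":0,"wz":0.035,"grip":1}
  ]
}}

```text
clock: 0.48
eef_pos: [0.3603, -0.4994, 0.2677]
ee_rot: [0.952, 0.306, 0.0, -0.0]
contact_force: [-0.0, -0.4, 0.1]
grip_width: 0.0855
grip_force: 0.0
```

{"name": "move_arm", "arguments": {
  "increments": [
    {"tx":0.4,"ty":0.5,"tz":0,"wx":0,"wy":0,"wz":0.02,"grip":1},
    {"tx":0.8,"ty":1,"tz":0,"wx":0,"wy":0,"wz":0.035,"grip":1},
    {"tx":0.8,"ty":1,"tz":0,"wx":0,"wy":0,"wz":0.035,"grip":1}
  ]
}}

```text
clock: 0.85
eef_pos: [0.4562, -0.3786, 0.2672]
ee_rot: [0.912, 0.41, 0.0, -0.0]
contact_force: [-0.2, -0.2, 0.5]
grip_width: 0.0858
grip_force: 0.0
```

{"name": "move_arm", "arguments": {
  "increments": [
    {"tx":0.3,"ty":0.5,"tz":0,"wx":0,"wy":0,"wz":0.02,"grip":1},
    {"tx":0.5,"ty":1,"tz":0,"wx":0,"wy":0,"wz":0.035,"grip":1},
    {"tx":0.5,"ty":1,"tz":0,"wx":0,"wy":0,"wz":0.035,"grip":1}
  ]
}}

```text
clock: 1.23
eef_pos: [0.5158, -0.2574, 0.2672]
ee_rot: [0.861, 0.508, 0.0, -0.001]
contact_force: [-0.2, -1.1, 0.3]
grip_width: 0.0853
grip_force: 0.0
```

{"name": "move_arm", "arguments": {
  "increments": [
    {"tx":0,"ty":0.5,"tz":0,"wx":0,"wy":0,"wz":0.02,"grip":1},
    {"tx":0,"ty":1,"tz":0,"wx":0,"wy":0,"wz":0.035,"grip":1},
    {"tx":0,"ty":1,"tz":0,"wx":0,"wy":0,"wz":0.035,"grip":1}
  ]
}}

```text
clock: 1.6
eef_pos: [0.5141, -0.138, 0.2675]
ee_rot: [0.801, 0.599, 0.0, -0.0]
contact_force: [0.3, -1.7, -0.1]
grip_width: 0.0852
grip_force: 0.0
```

{"name": "move_arm", "arguments": {
  "increments": [
    {"tx":0,"ty":0.5,"tz":0,"wx":0,"wy":0,"wz":0.02,"grip":1},
    {"tx":0,"ty":1,"tz":0,"wx":0,"wy":0,"wz":0.035,"grip":1},
    {"tx":0,"ty":1,"tz":0,"wx":0,"wy":0,"wz":0.035,"grip":1}
  ]
}}

```text
clock: 1.98
eef_pos: [0.514, -0.0185, 0.2674]
ee_rot: [0.73, 0.683, 0.0, -0.0]
contact_force: [0.6, -0.6, -0.6]
grip_width: 0.0856
grip_force: 0.0
```

{"name": "move_arm", "arguments": {
  "increments": [
    {"tx":-0.03,"ty":0.5,"tz":-0.2,"wx":0,"wy":0,"wz":0.0224,"grip":1},
    {"tx":-0.03,"ty":1,"tz":-0.4,"wx":0,"wy":0,"wz":0.0447,"grip":1},
    {"tx":-0.03,"ty":1,"tz":-0.4,"wx":0,"wy":0,"wz":0.0447,"grip":1}
  ]
}}

```text
clock: 2.35
eef_pos: [0.5096, 0.1005, 0.2178]
ee_rot: [0.628, 0.778, -0.0, -0.001]
contact_force: [0.8, -1.2, 0.2]
grip_width: 0.0854
grip_force: 0.0
```

{"name": "move_arm", "arguments": {
  "increments": [
    {"tx":0,"ty":0.25,"tz":-0.3,"wx":0,"wy":0,"wz":0,"grip":1},
    {"tx":0,"ty":0.5,"tz":-0.6,"wx":0,"wy":0,"wz":0,"grip":1},
    {"tx":0,"ty":0.5,"tz":-0.9,"wx":0,"wy":0,"wz":0,"grip":1},
    {"tx":0,"ty":0.5,"tz":-0.9,"wx":0,"wy":0,"wz":0,"grip":1},
    {"tx":0,"ty":0.5,"tz":-0.9,"wx":0,"wy":0,"wz":0,"grip":1}
  ]
}}

```text
clock: 2.98
eef_pos: [0.5114, 0.157, 0.1124]
ee_rot: [0.631, 0.776, 0.0, 0.0]
contact_force: [-0.0, -0.3, 1.3]
grip_width: 0.0857
grip_force: 0.0
```

Run:
```python
from h import *
p,d=cams.capture("scene")
cv2.imwrite("pics/scene1.png",cv2.resize(p[60:260,200:460],(780,600))[:,:,::-1])
```

```text
(no output)
```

View pics/scene1.png

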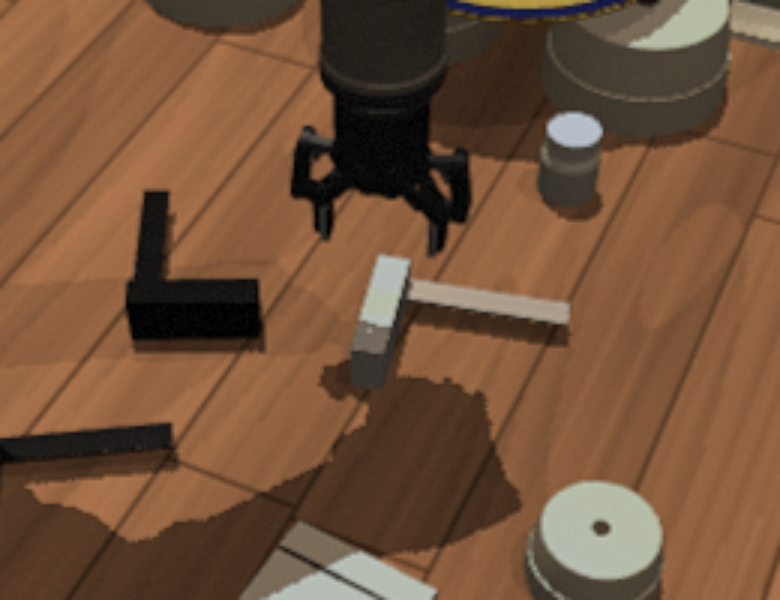

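The gripper, around (380,220) in this crop, hangs open directly above the light stock, and the jar and mould are clear of it. Next I descend and grip.

{"name": "move_arm", "arguments": {
  "increments": [
    {"tx":0,"ty":0.04,"tz":-0.3,"wx":0,"wy":0,"wz":0,"grip":1},
    {"tx":0,"ty":0.04,"tz":-0.55,"wx":0,"wy":0,"wz":0,"grip":1},
    {"tx":0,"ty":0.04,"tz":-0.73,"wx":0,"wy":0,"wz":0,"grip":1},
    {"tx":0,"ty":0.04,"tz":-0.73,"wx":0,"wy":0,"wz":0,"grip":1}
  ]
}}

```text
clock: 3.52
eef_pos: [0.5107, 0.1622, 0.0239]
ee_rot: [0.63, 0.777, -0.0, -0.0]
contact_force: [0.3, 0.0, 0.4]
grip_width: 0.0855
grip_force: 0.0
```

{"name": "move_arm", "arguments": {
  "increments": [
    {"tx":0,"ty":0,"tz":0,"wx":0,"wy":0,"wz":0,"grip":0},
    {"tx":0,"ty":0,"tz":0,"wx":0,"wy":0,"wz":0,"grip":0},
    {"tx":0,"ty":0,"tz":0,"wx":0,"wy":0,"wz":0,"grip":0},
    {"tx":0,"ty":0,"tz":0,"wx":0,"wy":0,"wz":0,"grip":0},
    {"tx":0,"ty":0,"tz":0,"wx":0,"wy":0,"wz":0,"grip":0}
  ],
  "grip_force": 60
}}

```text
clock: 4.15
eef_pos: [0.5111, 0.1628, 0.0246]
ee_rot: [0.63, 0.777, 0.0, 0.001]
contact_force: [-0.9, -2.0, 9.6]
grip_width: 0.0289
grip_force: 58.8
```

{"name": "move_arm", "arguments": {
  "increments": [
    {"tx":0,"ty":0,"tz":0.2,"wx":0,"wy":0,"wz":0,"grip":0},
    {"tx":0,"ty":0,"tz":0.5,"wx":0,"wy":0,"wz":0,"grip":0},
    {"tx":0,"ty":0,"tz":0.75,"wx":0,"wy":0,"wz":0,"grip":0},
    {"tx":0,"ty":0,"tz":0.75,"wx":0,"wy":0,"wz":0,"grip":0}
  ]
}}

```text
clock: 4.65
eef_pos: [0.5114, 0.163, 0.1154]
ee_rot: [0.63, 0.777, 0.001, 0.001]
contact_force: [0.7, -0.3, -6.1]
grip_width: 0.029
grip_force: 61.6
```

{"name": "move_arm", "arguments": {
  "increments": [
    {"tx":0,"ty":-0.25,"tz":0,"wx":0,"wy":0,"wz":-0.006,"grip":0},
    {"tx":0,"ty":-0.6,"tz":0,"wx":0,"wy":0,"wz":-0.012,"grip":0},
    {"tx":0,"ty":-0.95,"tz":0,"wx":0,"wy":0,"wz":-0.018,"grip":0},
    {"tx":0,"ty":-0.95,"tz":0,"wx":0,"wy":0,"wz":-0.018,"grip":0}
  ]
}}

```text
clock: 5.15
eef_pos: [0.5094, 0.045, 0.1121]
ee_rot: [0.675, 0.738, -0.002, -0.0]
contact_force: [0.4, 0.6, -5.5]
grip_width: 0.029
grip_force: 61.4
```

{"name": "move_arm", "arguments": {
  "increments": [
    {"tx":0,"ty":-0.25,"tz":0,"wx":0,"wy":0,"wz":-0.006,"grip":0},
    {"tx":0,"ty":-0.6,"tz":0,"wx":0,"wy":0,"wz":-0.012,"grip":0},
    {"tx":0,"ty":-0.95,"tz":0,"wx":0,"wy":0,"wz":-0.018,"grip":0},
    {"tx":0,"ty":-0.95,"tz":0,"wx":0,"wy":0,"wz":-0.018,"grip":0}
  ]
}}

```text
clock: 5.65
eef_pos: [0.5096, -0.068, 0.1124]
ee_rot: [0.715, 0.699, -0.001, -0.0]
contact_force: [-0.4, 0.2, -5.0]
grip_width: 0.029
grip_force: 61.4
```

Run:
```python
from h import *
from bench import robot
p,d=cams.capture("scene")
cv2.imwrite("pics/scene2.png",cv2.resize(p[60:360,180:460],(560,600))[:,:,::-1])
s=robot.state();q=s["ee_rot"];print(s["eef_pos"],s["grip_width"],2*np.degrees(np.arctan2(q[1],q[0]))-90)
```

```text
[ 0.50980589 -0.065925    0.11257714] 0.02905574534246991 -1.1244580087879257
```

View pics/scene2.png

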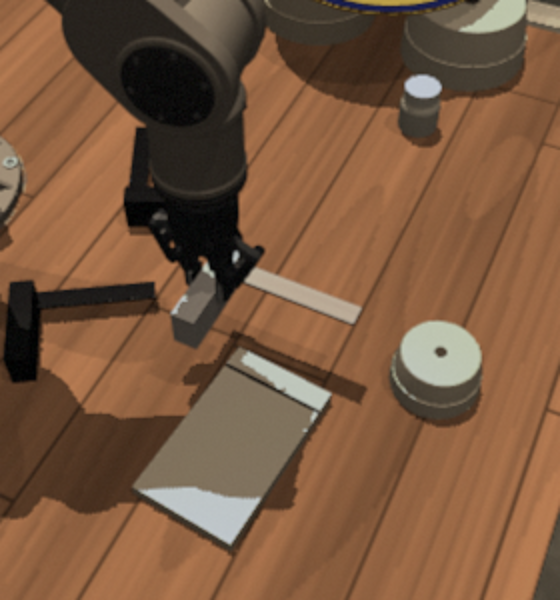

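The square hangs level in the gripper at about (200,305) in the crop, with its blade pointing away. I'll carry on to the standoff over the slab.

{"name": "move_arm", "arguments": {
  "increments": [
    {"tx":-0.04,"ty":-0.3,"tz":0,"wx":0,"wy":0,"wz":-0.0069,"grip":0},
    {"tx":-0.08,"ty":-0.68,"tz":0,"wx":0,"wy":0,"wz":-0.0138,"grip":0},
    {"tx":-0.08,"ty":-0.68,"tz":0,"wx":0,"wy":0,"wz":-0.0138,"grip":0},
    {"tx":-0.08,"ty":-0.68,"tz":-0.3,"wx":0,"wy":0,"wz":-0.0138,"grip":0},
    {"tx":-0.08,"ty":-0.68,"tz":-0.55,"wx":0,"wy":0,"wz":-0.0138,"grip":0}
  ]
}}

```text
clock: 6.32
eef_pos: [0.5009, -0.145, 0.0464]
ee_rot: [0.742, 0.67, 0.0, -0.0]
contact_force: [0.1, 0.5, -6.0]
grip_width: 0.0287
grip_force: 61.3
```

{"name": "move_arm", "arguments": {
  "increments": [
    {"tx":0,"ty":0,"tz":-0.1,"wx":0,"wy":0,"wz":0,"grip":0},
    {"tx":0,"ty":0,"tz":-0.1,"wx":0,"wy":0,"wz":0,"grip":0}
  ]
}}

```text
clock: 6.58
eef_pos: [0.5007, -0.1456, 0.0352]
ee_rot: [0.743, 0.67, -0.0, -0.001]
contact_force: [-0.1, -0.1, -4.8]
grip_width: 0.0293
grip_force: 61.3
```

Run:
```python
from h import *
from bench import robot
p,d=cams.capture("scene"); p2,d2=cams.capture("top"); np.savez("s3.npz",p=p,d=d);np.savez("t3.npz",p=p2,d=d2)
a=cv2.resize(p[190:350,210:370],(400,400),interpolation=cv2.INTER_NEAREST);b=cv2.resize(p2[140:240,310:410],(400,400),interpolation=cv2.INTER_NEAREST)
cv2.imwrite("pics/c3.png",np.hstack([a,b])[:,:,::-1])
s=robot.state();q=s["ee_rot"];print(q,s["eef_pos"],s["contact_force"],s["grip_width"],2*np.degrees(np.arctan2(q[1],q[0]))-90)
```

```text
[7.42819391e-01 6.69491705e-01 3.24458718e-04 3.21504890e-04] [ 0.50156524 -0.14635255  0.03647464] [ 0.87325088  0.12273795 -5.46744874] 0.028862256960893874 -5.944296270749248
```

View pics/c3.png

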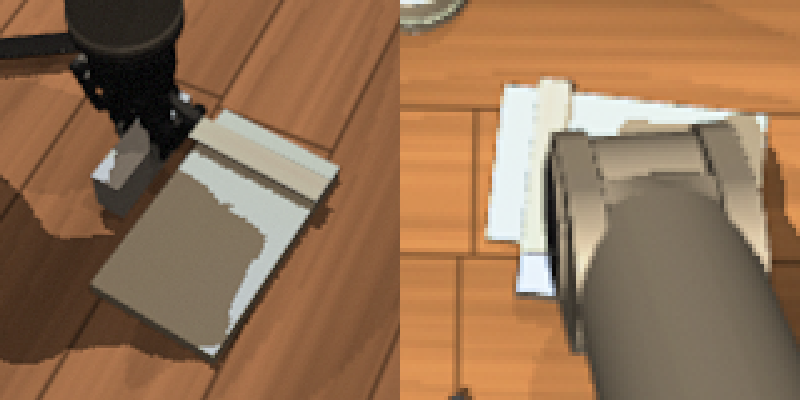

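```bash
cat >> h.py <<'E'
Y=np.radians(-6.05); ex=np.array([np.cos(Y),np.sin(Y)]); ey=np.array([-np.sin(Y),np.cos(Y)])
def blade(n,p,box,z,thr):
    x,y,w,h=box; q=p.astype(int); m=np.zeros(p.shape[:2],bool)
    rb=q[...,0]-q[...,2]; hsv=cv2.cvtColor(p,cv2.COLOR_RGB2HSV)
    m[y:y+h,x:x+w]=((rb>thr[0])&(rb<thr[1])&(q.min(2)>thr[2]))[y:y+h,x:x+w]
    m=cv2.morphologyEx(m.astype(np.uint8),cv2.MORPH_OPEN,np.ones((2,2)))
    c=max(cv2.findContours(m,cv2.RETR_EXTERNAL,cv2.CHAIN_APPROX_NONE)[0],key=cv2.contourArea)
    W=cast(n,c[:,0],z)[:,:2]*1000; s=np.c_[W@ex,W@ey]
    return m,s
E
python3 - <<'E'
from h import *
s=np.load("s3.npz")["p"];t=np.load("t3.npz")["p"]
print("top",t[180,344:354].tolist()); 
i=[int(190+150/2.5),int(210+260/2.5)]
for k in range(0,14,2): print("scene",s[252-k,305+k].tolist(),end=" ")
for n,p,b,th in(("top",t,(330,155,25,47),(12,80,120)),("scene",s,(280,230,70,45),(14,60,100))):
    m,S=blade(n,p,b,.037,th)
    print("\n",n,m.sum(),S.min(0),S.max(0))
    for side in(1,-1):
        e=[]
        for lo in range(int(S[:,0].min())+15,int(S[:,0].max())-15,10):
            q=S[(S[:,0]>=lo)&(S[:,0]<lo+10)]
            if len(q): e.append((lo+5,(q[:,1]*side).max()*side))
        e=np.array(e); print(side,np.polyfit(e[:,0]-e[:,0].mean(),e[:,1],1),e[:,1].round(1))
E
```

```text
top [[236, 239, 223], [216, 217, 192], [117, 115, 104], [42, 37, 34], [132, 120, 100], [106, 95, 80], [121, 109, 92], [140, 126, 105], [137, 124, 102], [138, 124, 102]]
scene [192, 185, 162] scene [190, 181, 160] scene [189, 181, 159] scene [182, 184, 170] scene [191, 198, 188] scene [195, 205, 195] scene [108, 69, 44] 
 top 171 [564.67316168 -65.1893496 ] [673.1215402 -39.4263683]
1 [-1.58074626e-04 -4.12446082e+01] [-42.1 -41.8 -39.8 -39.5 -41.6 -42.9 -41.7 -40.6]
-1 [ -0.27634994 -54.98093182] [-49.3 -48.2 -49.5 -49.2 -51.3 -62.7 -65.2 -64.4]

 scene 562 [542.66945865 -63.70828954] [680.16191161 -37.48158172]
1 [ 1.07769169e-02 -3.81419103e+01] [-38.7 -38.6 -38.5 -38.3 -38.3 -38.2 -38.  -37.9 -37.8 -37.7 -37.6]
-1 [ 1.31782453e-02 -6.29797869e+01] [-63.7 -63.6 -63.4 -63.3 -63.1 -62.9 -62.7 -62.5 -62.3 -62.1 -63. ]
```

{"name": "move_arm", "arguments": {
  "increments": [
    {"tx":0,"ty":0,"tz":-0.05,"wx":0,"wy":0,"wz":0,"grip":0},
    {"tx":0,"ty":0,"tz":-0.085,"wx":0,"wy":0,"wz":0,"grip":0},
    {"tx":0,"ty":0,"tz":-0.085,"wx":0,"wy":0,"wz":0,"grip":0},
    {"tx":0,"ty":0,"tz":-0.085,"wx":0,"wy":0,"wz":0,"grip":0}
  ]
}}

```text
clock: 7.18
eef_pos: [0.5009, -0.1468, 0.0256]
ee_rot: [0.743, 0.669, -0.0, -0.0]
contact_force: [-1.1, 0.3, -5.3]
grip_width: 0.0287
grip_force: 61.5
```

```bash
cat > m.py <<'E'
from h import *
from bench import robot
import sys
def edges(S,side):
    e=[]
    for lo in range(int(S[:,0].min())+15,int(S[:,0].max())-15,10):
        q=S[(S[:,0]>=lo)&(S[:,0]<lo+10)]
        if len(q): e.append((lo+5,(q[:,1]*side).max()*side))
    e=np.array(e); return np.polyfit(e[:,0]-e[:,0].mean(),e[:,1],1).round(4), e[:,1].round(1)
s,sd=cams.capture("scene");t,td=cams.capture("top")
zb=float(sys.argv[1])
for n,p,b,th,L in(("top",t,(330,155,25,47),(12,80,120),-35.9),("scene",s,(280,230,70,45),(14,60,100),-38.0)):
    m,S=blade(n,p,b,zb,th)
    q,e=edges(S,1); print(n,m.sum(),"outer-edge minus line (raw):",(q[1]-L).round(2),"slope",q[0],e,"x",S[:,0].min().round(1),S[:,0].max().round(1))
P=cloud("scene",cv2.medianBlur(sd,3)); print("blade z",np.median(P[blade("scene",s,(280,230,70,45),zb,(14,60,100))[0]>0][:,2]).round(4))
st=robot.state();q=st["ee_rot"];print(st["eef_pos"],st["contact_force"],2*np.degrees(np.arctan2(q[1],q[0]))-90,q[2:],st["clock"])
c=st["eef_pos"][:2]*1000; print("TCP slab-aligned",c@ex,c@ey)
np.savez("last.npz",s=s,t=t)
E
python3 m.py .025
```

```text
top 171 outer-edge minus line (raw): -4.86 slope -0.0029 [-39.8 -41.9 -40.8 -40.  -41.7 -40.6 -39.4 -41.5 -41.1] x 563.4 674.9
scene 556 outer-edge minus line (raw): 0.0 slope 0.0049 [-38.1 -39.2 -37.9 -37.7 -37.6 -37.4 -38.5 -38.4 -38.2 -37.  -38. ] x 542.4 680.2
blade z 0.0254
[ 0.50093578 -0.14683809  0.02561237] [-0.18567161 -0.14431559 -5.02269972] -5.991107193150583 [2.59936245e-05 3.24124854e-05] 7.275
TCP slab-aligned 513.6219070307526 -93.22346022193643
```

Run:
```python
from h import *
z=np.load("last.npz"); t=z["t"].astype(int); s=z["s"].astype(int)
o=np.load("top0.npz")["p"].astype(int); os=np.load("scene0.npz")["p"].astype(int)
for r in (168,178,188,196): print(r,"now",t[r,336:350].tolist()); print("   before",o[r,336:350].sum(1).tolist()) 
for n,uv in(("top",[[340,r] for r in(168,178,188,196)]),):
    print((cast(n,uv,.025)[:,:2]*1000)@ey,(cast(n,uv,.018)[:,:2]*1000)@ey)
p=np.hstack([cv2.resize(x[y:y+h,a:a+w].astype(np.uint8),(400,400),interpolation=cv2.INTER_NEAREST) for x,a,y,w,h in((t,325,150,55,55),(s,285,225,70,70))])
cv2.imwrite("pics/c4.png",p[:,:,::-1])
```

```text
168 now [[235, 246, 248], [233, 243, 242], [233, 242, 242], [233, 243, 241], [233, 242, 241], [234, 243, 242], [234, 244, 243], [203, 218, 217], [220, 222, 206], [235, 235, 219], [233, 232, 214], [233, 230, 213], [233, 233, 216], [233, 234, 217]]
   before [722, 710, 709, 709, 709, 710, 718, 655, 404, 641, 719, 709, 708, 707]
178 now [[233, 243, 243], [233, 243, 242], [234, 243, 243], [233, 243, 243], [233, 243, 243], [234, 244, 244], [206, 218, 216], [222, 225, 208], [236, 237, 221], [239, 240, 224], [188, 186, 165], [108, 101, 86], [74, 67, 56], [123, 111, 92]]
   before [710, 710, 707, 710, 713, 722, 580, 337, 652, 719, 711, 708, 709, 709]
188 now [[233, 243, 244], [233, 242, 243], [233, 243, 243], [234, 243, 243], [236, 245, 247], [190, 200, 196], [217, 220, 198], [236, 239, 224], [240, 241, 227], [189, 190, 171], [79, 80, 73], [34, 34, 33], [72, 67, 59], [142, 128, 108]]
   before [710, 710, 711, 713, 726, 533, 444, 683, 716, 710, 710, 710, 709, 710]
196 now [[233, 243, 244], [234, 243, 244], [235, 244, 245], [236, 246, 248], [185, 197, 193], [215, 222, 198], [235, 240, 226], [234, 239, 225], [239, 242, 227], [197, 202, 180], [95, 97, 88], [15, 14, 16], [19, 18, 19], [121, 107, 91]]
   before [710, 709, 713, 725, 536, 411, 676, 719, 710, 710, 711, 712, 711, 710]
[-22.63714252 -26.56105551 -30.45773119 -33.55565093] [-22.85769786 -26.80235361 -30.71962807 -33.83392417]
```

View pics/c4.png

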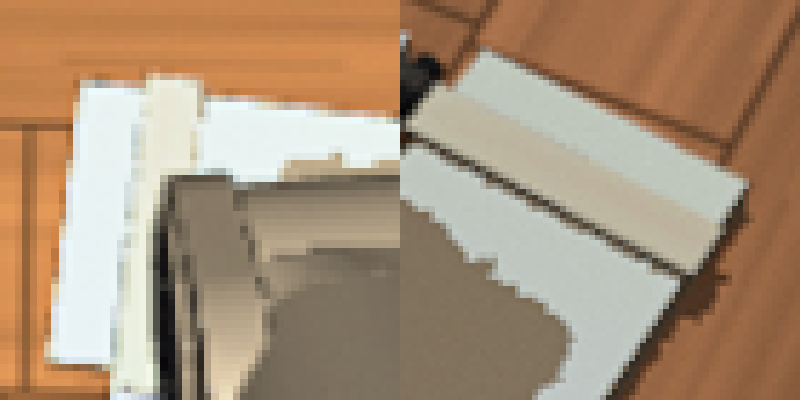

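The crop shows the blade lying over the line. In the top view its outer edge is about 0.4 px, roughly 1 mm, past the line's centre (row 178: 342.45 against 342.87), and the scene view agrees. I'll correct that and move in slowly.

{"name": "move_arm", "arguments": {
  "increments": [
    {"tx":0.03,"ty":-0.012,"tz":0,"wx":0,"wy":0,"wz":-0.0007,"grip":0},
    {"tx":0.06,"ty":-0.0146,"tz":0,"wx":0,"wy":0,"wz":-0.0007,"grip":0},
    {"tx":0.085,"ty":-0.0173,"tz":0,"wx":0,"wy":0,"wz":-0.0007,"grip":0},
    {"tx":0.0985,"ty":-0.0188,"tz":0,"wx":0,"wy":0,"wz":-0.0007,"grip":0},
    {"tx":0.0985,"ty":-0.0188,"tz":0,"wx":0,"wy":0,"wz":-0.0007,"grip":0}
  ]
}}

```text
clock: 7.9
eef_pos: [0.5128, -0.149, 0.0254]
ee_rot: [0.745, 0.668, -0.0, -0.0]
contact_force: [0.3, -0.2, -5.4]
grip_width: 0.0291
grip_force: 61.5
```

```bash
python3 m.py .025; python3 -c "
from bench import robot
print(robot.state()['ft_torque'])"
```

```text
top 165 outer-edge minus line (raw): -5.47 slope 0.0215 [-41.9 -40.8 -42.9 -41.7 -40.9 -42.7 -41.5 -40.7 -39.2] x 573.7 685.8
scene 557 outer-edge minus line (raw): -1.44 slope 0.004 [-39.2 -39.  -40.  -40.  -39.8 -39.7 -39.5 -39.4 -39.2 -39.1 -39. ] x 556.4 692.6
blade z 0.0253
[ 0.51260642 -0.1490492   0.02546219] [-0.04554641 -0.50850278 -5.16342036] -6.245089943869488 [-4.76771248e-05 -8.65327586e-05] 8.0
TCP slab-aligned 525.4605957353725 -94.19222009632192
[-0.02164825  0.06572292  0.00535524]
```

{"name": "move_arm", "arguments": {
  "increments": [
    {"tx":0.004,"ty":-0.0004,"tz":0,"wx":0,"wy":0,"wz":0,"grip":0},
    {"tx":0.008,"ty":-0.0008,"tz":0,"wx":0,"wy":0,"wz":0,"grip":0},
    {"tx":0.012,"ty":-0.0013,"tz":0,"wx":0,"wy":0,"wz":0,"grip":0},
    {"tx":0.012,"ty":-0.0013,"tz":0,"wx":0,"wy":0,"wz":0,"grip":0}
  ]
}}

```text
clock: 8.5
eef_pos: [0.5142, -0.1492, 0.0255]
ee_rot: [0.745, 0.668, 0.0, -0.0]
contact_force: [0.5, -0.3, -6.0]
grip_width: 0.0291
grip_force: 61.5
```

{"name": "move_arm", "arguments": {
  "increments": [
    {"tx":0.003,"ty":-0.0003,"tz":0,"wx":0,"wy":0,"wz":0,"grip":0},
    {"tx":0.006,"ty":-0.0006,"tz":0,"wx":0,"wy":0,"wz":0,"grip":0},
    {"tx":0.006,"ty":-0.0006,"tz":0,"wx":0,"wy":0,"wz":0,"grip":0}
  ]
}}

```text
clock: 8.88
eef_pos: [0.5149, -0.1493, 0.0255]
ee_rot: [0.745, 0.668, 0.0, -0.0]
contact_force: [0.9, 0.1, -5.7]
grip_width: 0.0289
grip_force: 61.5
```

{"name": "move_arm", "arguments": {
  "increments": [
    {"tx":0.003,"ty":-0.0003,"tz":0,"wx":0,"wy":0,"wz":0,"grip":0},
    {"tx":0.006,"ty":-0.0006,"tz":0,"wx":0,"wy":0,"wz":0,"grip":0},
    {"tx":0.006,"ty":-0.0006,"tz":0,"wx":0,"wy":0,"wz":0,"grip":0}
  ]
}}

```text
clock: 9.25
eef_pos: [0.5156, -0.1494, 0.0255]
ee_rot: [0.745, 0.668, 0.0, -0.0]
contact_force: [0.8, -0.1, -5.4]
grip_width: 0.0288
grip_force: 61.5
```

{"name": "move_arm", "arguments": {
  "increments": [
    {"tx":0.003,"ty":-0.0003,"tz":0,"wx":0,"wy":0,"wz":0,"grip":0},
    {"tx":0.006,"ty":-0.0006,"tz":0,"wx":0,"wy":0,"wz":0,"grip":0},
    {"tx":0.006,"ty":-0.0006,"tz":0,"wx":0,"wy":0,"wz":0,"grip":0}
  ]
}}

```text
clock: 9.62
eef_pos: [0.5161, -0.1494, 0.0255]
ee_rot: [0.745, 0.668, -0.0, -0.0]
contact_force: [-1.8, 0.3, -4.5]
grip_width: 0.0286
grip_force: 61.5
```

```bash
python3 -c "
from bench import robot
s=robot.state();print(s['ft_torque'],s['contact_force'],s['ee_rot'])"
```

```text
[ 0.10328529  0.3176883  -0.06964111] [-1.77229525  0.28643835 -4.52977354] [ 7.44589464e-01  6.67522652e-01 -1.23838618e-04 -1.55704425e-04]
```

{"name": "move_arm", "arguments": {
  "increments": [
    {"tx":0.003,"ty":-0.0003,"tz":0,"wx":0,"wy":0,"wz":0,"grip":0},
    {"tx":0.005,"ty":-0.0005,"tz":0,"wx":0,"wy":0,"wz":0,"grip":0},
    {"tx":0.005,"ty":-0.0005,"tz":0,"wx":0,"wy":0,"wz":0,"grip":0}
  ]
}}

```text
clock: 10.0
eef_pos: [0.5162, -0.1494, 0.0253]
ee_rot: [0.745, 0.668, -0.0, -0.001]
contact_force: [-5.1, 1.4, -2.4]
grip_width: 0.0288
grip_force: 61.6
```

```bash
python3 -c "
from bench import robot
s=robot.state();print(s['ft_torque'],s['contact_force'],s['ee_rot'])"; python3 m.py .025
```

```text
[ 0.20594591  1.21409433 -0.06854097] [-5.06214084  1.40615561 -2.37496474] [ 7.44583569e-01  6.67528880e-01 -4.83603387e-04 -5.18164310e-04]
top 160 outer-edge minus line (raw): -4.81 slope 0.0295 [-41.5 -41.2 -42.5 -41.3 -40.2 -39.4 -41.1 -40.  -39.2] x 577.0 689.2
scene 556 outer-edge minus line (raw): -1.71 slope 0.0078 [-40.2 -40.1 -40.  -39.9 -39.7 -39.6 -39.5 -39.3 -39.2 -39.1 -40.1] x 560.0 696.4
blade z 0.025
[ 0.51618566 -0.14944199  0.02531471] [-5.79336109  1.43011589 -4.44972811] -6.247266736093394 [-0.0004782 -0.000502 ] 10.1
TCP slab-aligned 529.061293513288 -94.2055763089893
```

Run:
```python
from h import *
z=np.load("last.npz"); t=z["t"].astype(int); s=z["s"].astype(int)
o=np.load("top0.npz")["p"].astype(int)
for r in range(166,200,4):
    a=(709-o[r,336:350].sum(1)).clip(0); b=709-t[r,336:350].sum(1); 
    c=(a*np.arange(336,350)).sum()/a.sum()
    # cream onset: saturation-like signal g-b: slab ~0, blade ~+17
    gb=t[r,336:350,1]-t[r,336:350,2]
    k=np.argmax(gb>8); e=336+k-1+(8-gb[k-1])/(gb[k]-gb[k-1])
    print(r,"line",c.round(2),"cream onset",e.round(2),"sliver deficit",b[:k+1].clip(0).sum(),"of",a.sum())
os=np.load("scene0.npz")["p"].astype(int)
# scene: sample across blade outer edge at 4 places, g-b onset along ey
i=cams.camera_info("scene"); f=200/np.tan(np.radians(i["fovy"])/2); T=np.linalg.inv(i["cam_to_world"])
def proj(X,z):
    X=np.c_[X/1000,np.full(len(X),z),np.ones(len(X))]@T.T
    return np.c_[i["cx"]+f*X[:,0]/-X[:,2],i["cy"]-f*X[:,1]/-X[:,2]].astype(np.float32)
yy=np.arange(-60,-20,.5); R=[]
for x in range(565,660,10):
    g=[]
    for im,z,ch in((s,.025,1),(os,.018,0)):
        uv=proj(x*ex+yy[:,None]*ey,z); v=cv2.remap(im.astype(np.float32),uv[:,0].reshape(1,-1),uv[:,1].reshape(1,-1),cv2.INTER_LINEAR)[0]
        g.append(v)
    rb=g[0][:,0]-g[0][:,2]; hi=np.median(rb[yy<-45]); lo=np.median(rb[yy>-32]); k=np.where(rb>(hi+lo)/2)[0].max()
    d=g[1].sum(1); w=(np.median(d)-d-15).clip(0)
    R.append((yy[k],(w*yy).sum()/w.sum()))
R=np.array(R); print(R.round(1).tolist(), (R[:,0]-R[:,1]).mean())
```

```text
166 line 344.4 cream onset 344.15 sliver deficit 327 of 452
170 line 343.83 cream onset 343.43 sliver deficit 238 of 531
174 line 343.43 cream onset 343.24 sliver deficit 316 of 438
178 line 342.86 cream onset 342.58 sliver deficit 286 of 561
182 line 342.5 cream onset 342.25 sliver deficit 313 of 492
186 line 341.89 cream onset 341.44 sliver deficit 295 of 552
190 line 341.53 cream onset 341.36 sliver deficit 322 of 451
194 line 341.03 cream onset 340.73 sliver deficit 190 of 395
198 line 340.51 cream onset 340.42 sliver deficit 315 of 445
[[-39.0, -37.9], [-38.5, -37.9], [-38.5, -38.0], [-38.5, -37.9], [-38.5, -38.0], [-38.5, -37.9], [-38.0, -37.7], [-38.0, -37.8], [-38.5, -37.7], [-38.5, -37.8]] -0.5922044091772477
```

{"name": "move_arm", "arguments": {
  "increments": [
    {"tx":0,"ty":0.001,"tz":-0.005,"wx":0,"wy":0,"wz":0,"grip":0},
    {"tx":0,"ty":0.002,"tz":-0.01,"wx":0,"wy":0,"wz":0,"grip":0},
    {"tx":0,"ty":0.002,"tz":-0.01,"wx":0,"wy":0,"wz":0,"grip":0}
  ]
}}

```text
clock: 10.48
eef_pos: [0.5162, -0.1494, 0.0246]
ee_rot: [0.745, 0.667, -0.001, -0.0]
contact_force: [-9.1, -0.1, 9.1]
grip_width: 0.0288
grip_force: 63.3
```

```bash
python3 -c "
from bench import robot
s=robot.state();print(s['ft_torque'],s['contact_force'],s['ee_rot'])"
```

```text
[ 0.22029402  2.10354016 -0.08278846] [-9.10533658 -0.09502093  9.08054207] [ 7.44638376e-01  6.67467778e-01 -6.12718414e-04 -2.82558559e-04]
```

{"name": "move_arm", "arguments": {
  "increments": [
    {"tx":0,"ty":0,"tz":0,"wx":0,"wy":0,"wz":0,"grip":0.4},
    {"tx":0,"ty":0,"tz":0,"wx":0,"wy":0,"wz":0,"grip":0.6},
    {"tx":0,"ty":0,"tz":0.01,"wx":0,"wy":0,"wz":0,"grip":0.8},
    {"tx":0,"ty":0,"tz":0.01,"wx":0,"wy":0,"wz":0,"grip":0.8}
  ]
}}

```text
clock: 10.98
eef_pos: [0.5172, -0.1493, 0.0257]
ee_rot: [0.745, 0.668, 0.0, 0.0]
contact_force: [0.0, 0.3, 0.4]
grip_width: 0.0685
grip_force: 0.0
```

```bash
python3 m.py .025
python3 - <<'E'
from h import *
z=np.load("last.npz"); s=z["s"];t=z["t"]
p=np.hstack([cv2.resize(x[y:y+h,a:a+w],(400,400),interpolation=cv2.INTER_CUBIC) for x,a,y,w,h in((t,325,150,80,80),(s,235,215,110,110))])
cv2.imwrite("pics/c5.png",p[:,:,::-1])
E
```

```text
top 147 outer-edge minus line (raw): -6.15 slope 0.0436 [-41.2 -46.5 -42.1 -40.9 -43.1 -41.9 -41.1 -39.6] x 580.3 689.2
scene 503 outer-edge minus line (raw): -2.0 slope -0.0036 [-40.1 -40.  -39.9 -39.7 -39.6 -39.5 -40.5 -40.4 -40.2 -40.1] x 570.7 696.4
blade z 0.0245
[ 0.51697807 -0.14924691  0.02554271] [ 0.0275243  -1.06123639 -0.64403525] -6.239356276269817 [4.18241803e-05 2.59710300e-05] 11.075
TCP slab-aligned 529.8287248309216 -93.92806716764757
```

View pics/c5.png

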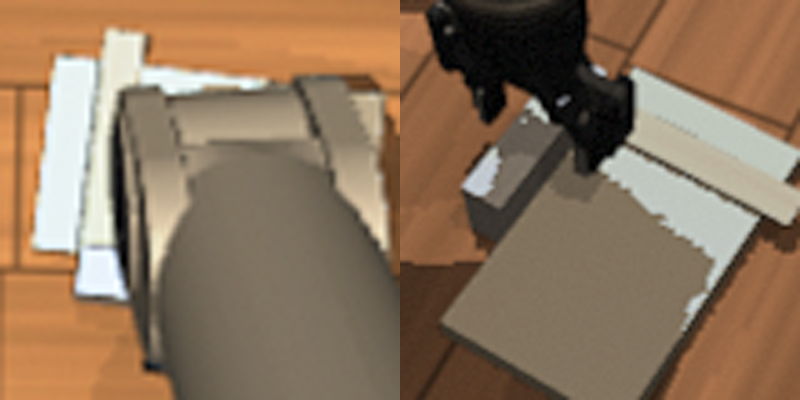

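The gripper is open, the stock sits against the slab front, and the outer edge shows a thin sliver of the line. I'll raise the arm clear and check.

{"name": "move_arm", "arguments": {
  "increments": [
    {"tx":0,"ty":0,"tz":0.15,"wx":0,"wy":0,"wz":0,"grip":0.8},
    {"tx":0,"ty":0,"tz":0.5,"wx":0,"wy":0,"wz":0,"grip":0.8},
    {"tx":0,"ty":0,"tz":1,"wx":0,"wy":0,"wz":0,"grip":0.8},
    {"tx":0,"ty":0.5,"tz":1,"wx":0,"wy":0,"wz":0,"grip":0.8},
    {"tx":0,"ty":1,"tz":1,"wx":0,"wy":0,"wz":0,"grip":0.8}
  ]
}}

```text
clock: 11.7
eef_pos: [0.5173, -0.0284, 0.1477]
ee_rot: [0.745, 0.667, 0.001, 0.001]
contact_force: [1.5, 0.4, -0.6]
grip_width: 0.0684
grip_force: 0.0
```

{"name": "move_arm", "arguments": {
  "increments": [
    {"tx":0,"ty":0.5,"tz":0.4,"wx":0,"wy":0,"wz":0,"grip":0.8},
    {"tx":0,"ty":1,"tz":0.6,"wx":0,"wy":0,"wz":0,"grip":0.8},
    {"tx":0,"ty":1,"tz":0.6,"wx":0,"wy":0,"wz":0,"grip":0.8}
  ]
}}

```text
clock: 12.08
eef_pos: [0.5171, 0.0949, 0.2206]
ee_rot: [0.743, 0.669, 0.002, 0.001]
contact_force: [1.1, -1.1, -0.2]
grip_width: 0.0684
grip_force: 0.0
```

{"name": "move_arm", "arguments": {
  "increments": [
    {"tx":0,"ty":0.5,"tz":0,"wx":0,"wy":0,"wz":0.01,"grip":0.8},
    {"tx":0,"ty":1,"tz":0,"wx":0,"wy":0,"wz":0.02,"grip":0.8},
    {"tx":0,"ty":1,"tz":0,"wx":0,"wy":0,"wz":0.02,"grip":0.8}
  ]
}}

```text
clock: 12.45
eef_pos: [0.5159, 0.215, 0.2181]
ee_rot: [0.699, 0.715, 0.001, -0.001]
contact_force: [-0.5, -0.4, -0.8]
grip_width: 0.068
grip_force: 0.0
```

```bash
python3 m.py .025
python3 - <<'E'
from h import *
z=np.load("last.npz"); s=z["s"];t=z["t"]
p=np.hstack([cv2.resize(x[y:y+h,a:a+w],(400,400),interpolation=cv2.INTER_NEAREST) for x,a,y,w,h in((t,325,150,80,80),(s,235,215,110,110))])
cv2.imwrite("pics/c6.png",p[:,:,::-1])
t=t.astype(int);o=np.load("top0.npz")["p"].astype(int)
for r in range(168,200,6):
    a=(709-o[r,336:350].sum(1)).clip(0); b=709-t[r,336:350].sum(1); c=(a*np.arange(336,350)).sum()/a.sum()
    gb=t[r,336:350,1]-t[r,336:350,2]; k=np.argmax(gb>8); e=336+k-1+(8-gb[k-1])/(gb[k]-gb[k-1])
    print(r,c.round(2),e.round(2),b[:k+1].clip(0).sum(),a.sum())
for n,im,box in(("top",z["t"],(325,190,60,40)),("scene",z["s"],(240,225,80,80))):
    d=cams.capture(n)[1]; m,P=seg(n,im,d,box,.036,.07); print(n,"stock",m.sum(),np.median(P[m][:,2]),rect(n,m,.05))
E
```

```text
top 405 outer-edge minus line (raw): -5.82 slope 0.0214 [-42.3 -41.2 -43.3 -42.1 -40.9 -43.1 -41.9 -41.1 -39.6] x 570.8 689.2
scene 539 outer-edge minus line (raw): -2.07 slope -0.0075 [-39.1 -40.2 -40.  -39.9 -39.7 -40.8 -39.6 -40.5 -40.4 -40.3 -40.2] x 558.6 696.4
blade z 0.0244
[0.5167213  0.2104522  0.21765054] [ 0.67802372 -0.30568784  0.52512269] 0.9875066022205488 [-3.07167537e-04  1.37767337e-05] 12.55
TCP slab-aligned 491.66242808018023 263.7405565074882
168 344.07 344.11 219 430
174 343.43 343.24 320 438
180 342.7 342.5 268 473
186 341.89 336.17 57 552
192 341.09 313.0 181 434
198 340.51 -inf 154 445
top stock 340 0.04878521295957006 (array([ 513.3380127 , -150.17469788]), 119.29788970947266, 30.404712677001953, -6.09307861328125)
scene stock 550 0.0493224324176611 (array([ 516.01831055, -154.84335327]), 118.7833251953125, 29.102869033813477, -5.858192443847656)<stdin>:8: RuntimeWarning: divide by zero encountered in scalar divide
```

View pics/c6.png

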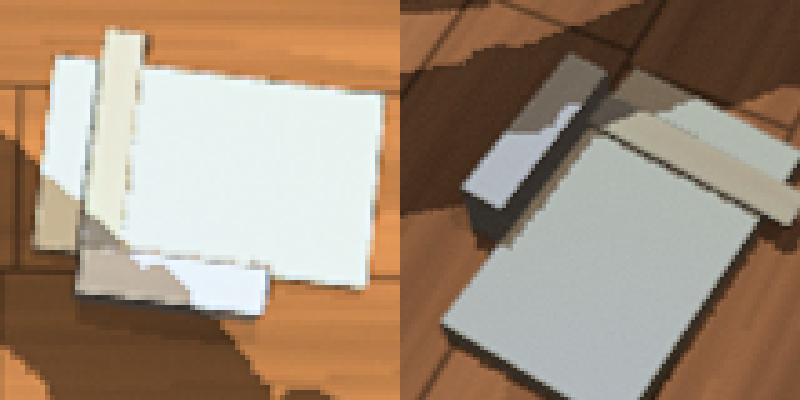

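The stock is flush with the slab front: measured gap within ±0.5 mm and yaw −6.0° against −6.0°. The blade edge is about 0.5 mm from the line's centre, and the arm is clear.

```bash
python3 -c "
from bench import order
print(order.sign_off())"
```

```text
the job is handed in; nothing more can be done
None
```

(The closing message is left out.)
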